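# Chock a row of calibration weights and lock the stop

## Task

Three calibration weights lie on their sides in the chocking rack, free to roll. Unlock the rack's sliding stop by its black wing knob, slide the stop up until the row is closed up snugly against the fixed end stop with no play left, and turn the knob fully clockwise again to lock it there. The weights must stay lying in the rack, and nothing else on the bench may be knocked over.

Things in the scene. Friction and masses are not known exactly. Their poses are not given: they have to be found in the camera images.
- rack: green rack fixed on the bench, base 166x264x8 mm; floor top at z = 8 mm. Origin on the bench under the tray's middle; its y runs along the rail to the fixed end stop (inner face at y = +85 mm, 45 mm high). The weights lie with their axes along its x and roll along y. Rail on the -x side (x = -81 mm, top 22 mm high); lip 22 mm high on the +x side. Yaw -0.2 to 0.35 rad
- sliding_stop (a joint): travel of the sliding stop, m: 0 = farthest from the fixed stop, grows towards it (rack +y), at most 0.100. Gap between the stop faces = 0.185 m minus this; the closed-up row is 0.099 m long, so the stop meets it at 0.086. When free it takes 2 to 4 N to slide, and up to about 12 N as touching weights scrub on one another before the row is closed; it holds 40 N when clamped
- stop_face (a point): middle of the sliding stop's black rubber face that meets the weights, 27 mm above the bench. The stop: a blue block 36x40 mm on the rail, top 45 mm above the bench, and an aluminium plate 122x10 mm, 42 mm high, reaching across the tray to rack +x. The knob's axis is 20 mm behind this face (rack -y) and 78 mm to its rack -x side
- clamp_knob (a joint): clamp knob angle, rad: 0 = free (wing along the rack's x, across the rail; hard end), grows clockwise seen from above, 1.4 = fully tight (wing almost along the rail; hard end). Starts tight. Begins to bite at about 0.9, holds firmly above 1.2. Stays where it is left; turning takes about 0.2 N m, up to 0.35 N m where it bites
- knob_grip (a point): grip point of the knob: on its vertical axis, about 73 mm above the bench. The wing is a black bar 64 mm long, 14 mm thick (grip across this), 32 mm high (54 to 86 mm above the bench), long direction = this point's x; a white line on top marks one end. The knob rides on the sliding stop; below the wing: a 26 mm disc, then the block's top at 45 mm
- weight_a_centre (a point): centre of the thickest weight, 37 mm diameter, 88 mm long, grey steel with a neck and head, lying; its z is the weight's axis (level, along the rack's x)
- weight_b_centre (a point): centre of the middle weight, 33 mm diameter, 98 mm long, lying; z along its axis
- weight_c_centre (a point): centre of the slimmest weight, 29 mm diameter, 108 mm long, lying; z along its axis. The three lie in any order, with gaps of 1 to 20 mm between them
- oil_bottle: bystander: white dropper bottle with a red cap, 46 mm diameter, 119 mm high, upright; origin at the centre of its foot
- tall_weight: bystander: plain steel sleeve, 47 mm diameter, 182 mm high, upright; origin at the centre of its foot
- sleeve_weight: bystander: plain steel sleeve, 43 mm diameter, 150 mm high, upright; origin at the centre of its foot

How it is judged:
By the outcome, as a careful person would: the job done as asked, in the order asked, and still so for the second after the job is handed in, with the robot touching nothing.
It also fails if it takes over 38 s, if anything falls off the work surface, if the arm or the gripper's body presses on something with over 40 N, if the wrist force passes 120 N, or if a joint passes its speed limit or range.

## Robot

A 6-joint arm with a two-finger parallel gripper is mounted at the origin on the work surface; the furniture and walls round the work are solid. World frame = base frame: x ahead of the robot, y to its left, z up, the work surface at z = 0. Lengths are in m, angles in rad, forces in N, time in s.
With the tool pointing down it reaches from about 0.375 to 0.9 m from the base axis. Payload 3.1 kg.
Tool frame: the origin (TCP) lies at the very end of the fingers, on their centre line; the grasp point (between the pads) lies 19 mm behind it (manip.hold_point_z is the distance from the TCP to the grasp point, in m); y points along the fingers, z is the direction in which the jaws open and shut, and the axes are right-handed (so a half turn about y gives the same grasp; the last joint's range is limited). The gripper opens to 85 mm and grips with 20 to 120 N. Pads are 22 mm wide; open, the fingers measure 114 mm over their backs; the gripper's body (76 mm by 85 mm) begins 54 mm behind the grasp point. The pads swing forward as they close: fully open they stand 13 mm farther back than shut.
Start: joints at [-1.325, 0.527, 1.433, -0, 1.181, -0.178], TCP at [0.258, -0.569, 0.231] pointing down, gripper open.
Joint ranges: [-3.08, 3.08], [-0.75, 2.2], [0.22, 2.44], [-1.43, 4.57], [0, 2.65], [-2.85, 2.85]. Speed limits (rad/s): [2.79, 2.79, 3.14, 3.14, 3.14, 3.14].

## Interface

Orientations are given as a unit quaternion [x, y, z, w].
In Python, from station import manip, eyes, workorder gives the robot as it stands. The module is installed in compiled form; this text tells all that it offers.
- The arm moves only by the shell command python3 -m jog 'ROWS' [OPENING] [FORCE]. ROWS is JSON, a list of rows, each a list of 2 entries, a list of its own where there are three numbers: the shift along the tool's x, y, z in cm, then the turn about the tool's y in rad. A call has 1 to 20 rows; each row is the pose to reach, as a shift and turn from the pose commanded when the call began, along the tool's axes at that moment; what a row does not reach only later rows make up. A row lasts 1/12 s, in which the tool goes at most 41.7 mm and 7.16 degrees, less where a joint would pass 70% of its speed; a pose out of reach is approached as far as the arm can. A call with a gripper value outside its range is refused whole. OPENING is the finger opening in cm, from 0 to 8.54, set as the call begins (- or left out, the last holds). The fingers move at their own pace and stop on an object; FORCE is the grip in N (left out, the last holds). Time passes only in rows, so rows that repeat a pose let the fingers close. It gives the time, the measured TCP pose, the force and the opening at its end, in the units of the state.
- manip.sense(): the state, without advancing time (a new reading comes with each control period).
- eyes.snapshot(name): name is "scene" or "top"; returns a dict with "frame" (420x560x3 uint8, red, green, blue), "vfov" (degrees; the focal length in pixels is half the picture's height over the tangent of half this angle, whatever the lens; pixels are square), "cx", "cy" (the principal point, pixels), "k1" (the pictures are not rectified: a ray, as slopes to the right and down, at radius r is drawn at 1 + k1 r^2 times it, then the intrinsics apply), "rvec" (rotation vector, rad) and "tvec" (3), from world to camera coordinates, as OpenCV has them. Camera axes: x right, y down, z forward; pixel columns grow to the right and rows downward; lengths in m; the calibration is good to about 2 mm. A picture is of the moment at which its call begins. There is no depth.
- workorder.sign_off(): hands the job in, once; it reports no verdict.
The state is a dict: "t": time; "q": joint angles; "qd": joint speeds; "tau": joint torques, N m; "tcp_pos": TCP position; "tool_rot": TCP orientation; "force": force on the tool from outside, world axes, zero at the start; "ft_torque": the same for the moment, N m; "finger_gap": opening from 0.0 (shut) to 1.0 (fully open).
Only numpy, scipy, OpenCV 4.12 (cv2) and the standard library are available. Lean on these libraries where they do the work, as an engineer would, in place of code of your own. Each camera call takes 0.05 s, during which the arm holds its last target. There are 200 camera calls.

## Working session

There is one attempt and no reset: what is moved stays moved. The work goes in short steps, Python scripts to look and compute and a shell command to move; the robot and the scene stay as the last step left them, time stands still between calls to the robot, and variables do not carry over. Pictures are saved under pics/ and viewed, about 8 in all and at most 12, crops included, and the job is handed in when it is done.

```bash
mkdir -p pics; cat > h.py <<'E'
import numpy as np, cv2
from scipy.spatial.transform import Rotation as R
from station import manip, eyes, workorder
def snap(n):
    s=eyes.snapshot(n); f=s['frame'].shape[0]/2/np.tan(np.radians(s['vfov'])/2)
    s['f']=f; s['Rm']=cv2.Rodrigues(np.array(s['rvec'],float))[0]; s['t']=np.array(s['tvec'],float); return s
def proj(s,P):
    c=np.atleast_2d(P)@s['Rm'].T+s['t']; u=c[:,:2]/c[:,2:]
    u=u*(1+s['k1']*(u**2).sum(1,keepdims=True)); return u*s['f']+[s['cx'],s['cy']]
def ray(s,px,z):
    d=(np.atleast_2d(px).astype(float)-[s['cx'],s['cy']])/s['f']; u=d.copy()
    for _ in range(20): u=d/(1+s['k1']*(u**2).sum(1,keepdims=True))
    v=np.c_[u,np.ones(len(u))]@s['Rm']; o=-s['Rm'].T@s['t']
    return o+v*((z-o[2])/v[:,2])[:,None]
def save(s,n,crop=None,k=1):
    im=s['frame'][:,:,::-1]
    if crop: x0,y0,x1,y1=crop; im=im[y0:y1,x0:x1]
    cv2.imwrite('pics/'+n,cv2.resize(im,None,fx=k,fy=k,interpolation=cv2.INTER_CUBIC))
E
python3 - <<'E'
from h import *
for n in('scene','top'):
    s=snap(n); save(s,n+'0.png',None,1.42); print(n,s['f'],-s['Rm'].T@s['t'],s['k1'])
m=manip.sense(); print(m, R.from_quat(m['tool_rot']).as_matrix().round(3), manip.hold_point_z)
E
```

```text
scene 542.8376948943975 [-0.32926615  0.85663089  1.10331665] -0.17152546597218132
top 486.9925397041404 [0.27653022 0.00534521 1.29314023] -0.13363859344781914
{'t': 0.1, 'q': array([-1.32447232e+00,  5.28398248e-01,  1.43378163e+00,  2.07169245e-05,
        1.18144922e+00, -1.78473807e-01]), 'qd': array([ 6.29836905e-06, -1.40974678e-03, -3.22505640e-03, -1.46194323e-03,
       -8.29764670e-04, -2.54334247e-03]), 'tau': array([-8.45381851e-05, -4.43304527e+01, -1.78587377e+01, -1.18114808e-04,
        3.89904308e-03,  1.95861247e-05]), 'tcp_pos': array([ 0.25746858, -0.56877853,  0.23041374]), 'tool_rot': array([-0.14907685,  0.69193673, -0.69049712,  0.14904155]), 'force': array([ 0.76992967,  0.25340441, -0.16513568]), 'ft_torque': array([ 0.04668757,  0.01024673, -0.05249491]), 'finger_gap': 0.996671005357107} [[-0.911 -0.     0.412]
 [-0.412  0.002 -0.911]
 [-0.    -1.    -0.002]] 0.0187
```

View pics/scene0.png

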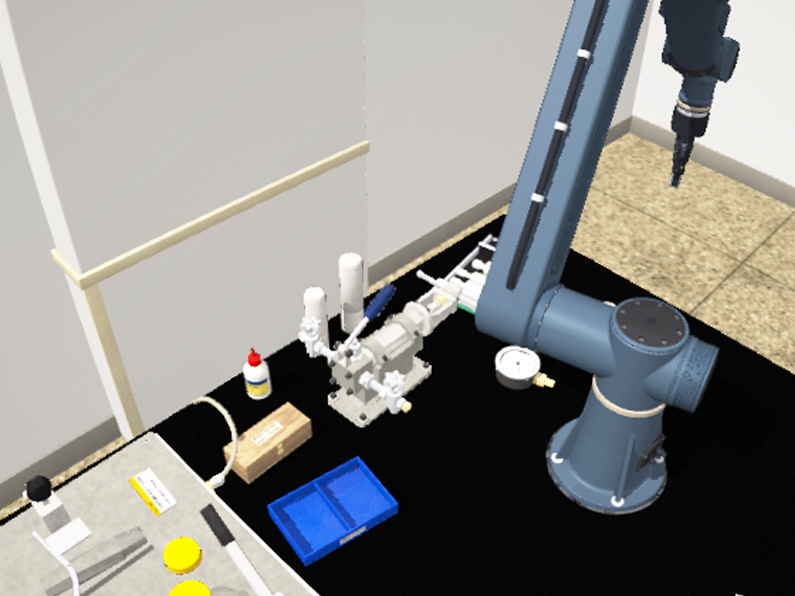

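View pics/top0.png

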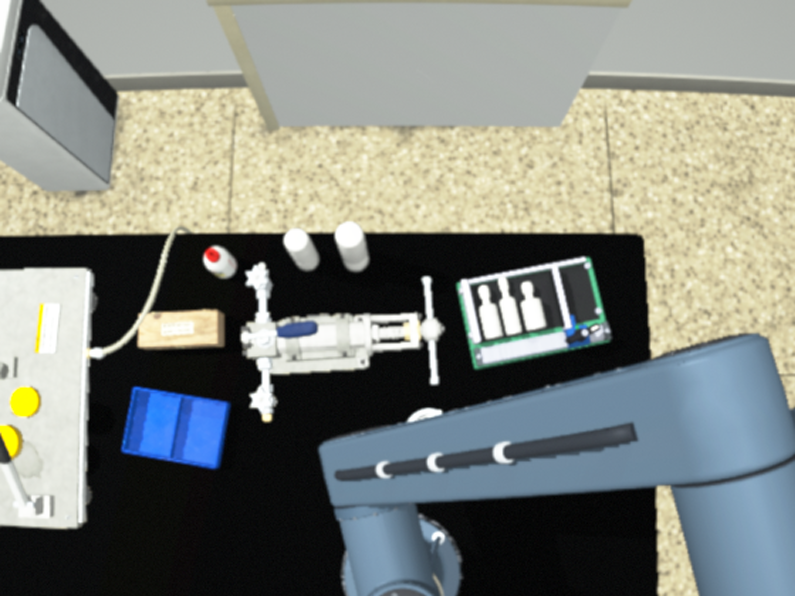

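The scene view is occluded by the arm. The top view shows the rack at about (535,310)/1.42, with the rail on the robot's side and the blue stop with its black knob at (585,333)/1.42.

```bash
python3 - <<'E'
from h import *
s=snap('top'); save(s,'top1.png',(310,170,440,265),6)
E
```

```text
(no output)
```

View pics/top1.png

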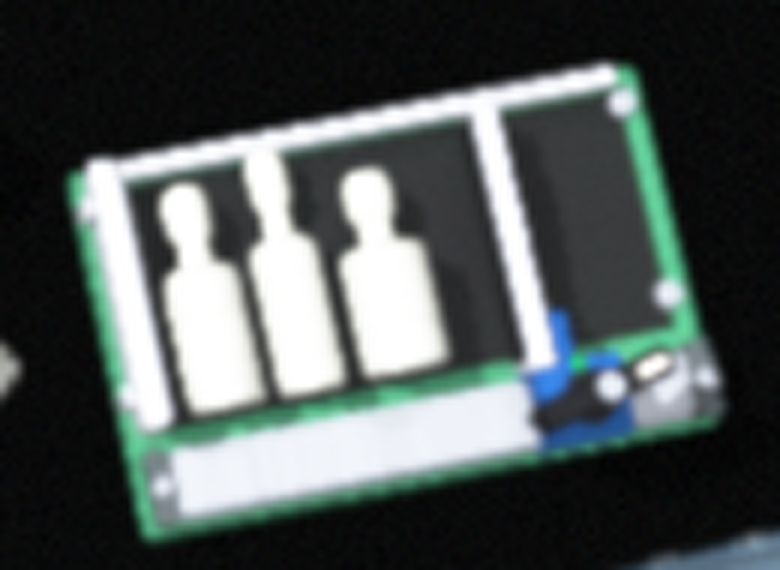

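The crop shows the rack's base corners at about (70,175), (630,65), (725,415) and (150,540). The knob hub is at (608,386) with the wing from (535,418) to (678,355), its white end towards the rack's -y. Three weights lie to the left of the stop plate.

```bash
cat > est.py <<'E'
from h import *
from scipy.optimize import least_squares
s=snap('top')
c=lambda L:np.array([310,170])+(np.array(L,float)+.5)/6-.5
L=np.array([[.083,.132],[.083,-.132],[-.083,-.132],[-.083,.132]])
W=ray(s,c([[70,175],[630,65],[725,415],[150,540]]),.008)[:,:2]
rot=lambda a:np.array([[np.cos(a),-np.sin(a)],[np.sin(a),np.cos(a)]])
r=least_squares(lambda p:(L@rot(p[2]).T+p[:2]-W).ravel(),[.5,-.2,0])
p=r.x; print('rack',p,'res mm',(r.fun*1e3).round(1))
K=ray(s,c([[608,386],[535,418],[678,355]]),.086)[:,:2]; print('knob,ends',K)
d=K[2]-K[1]; print('wing mid',(K[1]+K[2])/2,'len',np.hypot(*d),'dir deg',np.degrees(np.arctan2(d[1],d[0])))
k=(K-p[:2])@rot(p[2]); print('knob in rack',k)
m=manip.sense(); T=R.from_quat(m['tool_rot']).as_matrix(); print('tool->knob(z.1) cm',T.T@(np.r_[K[0],.1]-m['tcp_pos'])*100)
E
python3 est.py
```

```text
rack [ 0.47944167 -0.24676236  0.20465932] res mm [-0.9  0.3  1.3 -1.1 -0.7  1.1  0.3 -0.3]
knob,ends [[ 0.42908268 -0.320025  ]
 [ 0.41567868 -0.28836938]
 [ 0.4421476  -0.35066332]]
wing mid [ 0.42891314 -0.31951635] len 0.06768411425431103 dir deg -66.97918717040942
knob in rack [[-0.06419744 -0.06149903]
 [-0.07088821 -0.02777991]
 [-0.05763191 -0.09415317]]
tool->knob(z.1) cm [-25.89271354  13.09474586 -15.59651096]
```

```bash
python3 -m jog '[[[-25.9,11,-15.6],1.61],[[-25.9,11,-15.6],1.61],[[-25.9,11,-15.6],1.61],[[-25.9,11,-15.6],1.61],[[-25.9,11,-15.6],1.61],[[-25.9,11,-15.6],1.61],[[-25.9,11,-15.6],1.61],[[-25.9,11,-15.6],1.61],[[-25.9,11,-15.6],1.61],[[-25.9,11,-15.6],1.61],[[-25.9,11,-15.6],1.61],[[-25.9,11,-15.6],1.61],[[-25.9,11,-15.6],1.61],[[-25.9,11,-15.6],1.61],[[-25.9,11,-15.6],1.61],[[-25.9,11,-15.6],1.61]]' 5; python3 - <<'E'
from h import *
m=manip.sense(); print(m['q'],R.from_quat(m['tool_rot']).as_matrix().round(3))
a=snap('top');b=snap('scene'); save(b,'s1.png',None,1.0)
A=cv2.resize(a['frame'][150:270,300:450],None,fx=4,fy=4,interpolation=2)
u=proj(b,[.43,-.32,.09])[0].astype(int);print(u); x,y=np.clip(u-[50,60],0,[460,300])
B=cv2.resize(b['frame'][y:y+120,x:x+50*1],None,fx=4,fy=4,interpolation=2)
cv2.imwrite('pics/c1.png',np.hstack([A,B])[:,:,::-1])
E
```

```text
t: 1.53
tcp_pos: [0.4293, -0.3206, 0.1213]
tool_rot: [0.394, 0.587, -0.587, -0.394]
force: [0.5, 0.8, -0.9]
finger_gap: 0.586
[-8.50144967e-01  5.69348612e-01  1.75617219e+00  2.84285265e-05
  8.16121586e-01  1.90332282e+00] [[-0.378 -0.    -0.926]
 [ 0.926  0.    -0.378]
 [ 0.    -1.    -0.   ]]
[377 171]
```

View pics/c1.png

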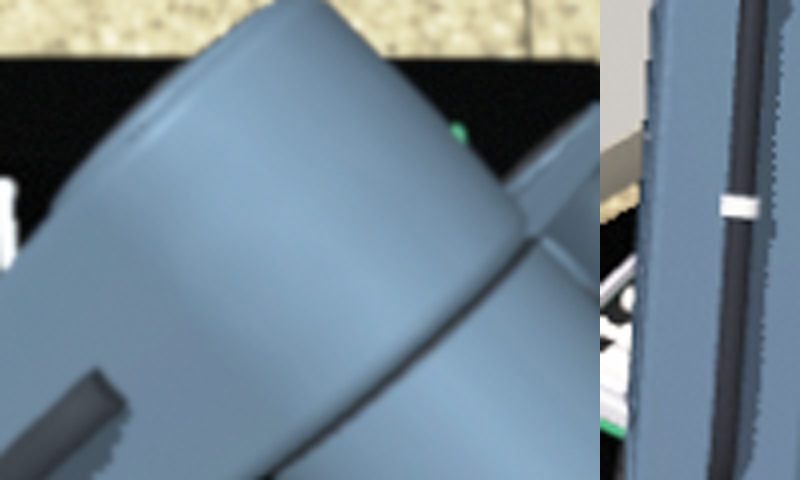

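Both views are blocked by the arm, so I'll go by the measured pose and the forces. Descending first.

```bash
python3 -m jog '[[[0,2.5,0],0],[[0,4.5,0],0],[[0,6,0],0],[[0,6.4,0],0],[[0,6.4,0],0]]' 5; python3 -m jog '[[[0,0,0],0],[[0,0,0],0],[[0,0,0],0],[[0,0,0],0],[[0,0,0],0],[[0,0,0],0]]' 0 80
```

```text
t: 2.05
tcp_pos: [0.4287, -0.32, 0.0562]
tool_rot: [0.394, 0.587, -0.586, -0.396]
force: [0.3, 0.8, -0.4]
finger_gap: 0.584
t: 2.55
tcp_pos: [0.4283, -0.3216, 0.0586]
tool_rot: [-0.394, -0.586, 0.588, 0.394]
force: [-5.6, -2.6, 3.7]
finger_gap: 0.151
```

```bash
python3 -m jog '[[[0,0,0],-0.12],[[0,0,0],-0.24],[[0,0,0],-0.36],[[0,0,0],-0.48],[[0,0,0],-0.6],[[0,0,0],-0.7],[[0,0,0],-0.7]]'; python3 -c "
from h import *;m=manip.sense();print(m['ft_torque'],R.from_quat(m['tool_rot']).as_matrix()[:,0])"
```

```text
t: 3.13
tcp_pos: [0.4269, -0.3211, 0.0584]
tool_rot: [-0.167, -0.686, 0.687, 0.169]
force: [-9.1, -2.9, 3.8]
finger_gap: 0.146
[-0.50268283  1.19506417  0.17496681] [-0.88701801  0.46172353  0.00322911]
```

```bash
python3 -m jog '[[[0,0,0],-0.12],[[0,0,0],-0.24],[[0,0,0],-0.36],[[0,0,0],-0.48],[[0,0,0],-0.6],[[0,0,0],-0.7],[[0,0,0],-0.72],[[0,0,0],-0.72]]'; python3 -c "
from h import *;m=manip.sense();T=R.from_quat(m['tool_rot']).as_matrix();print(m['ft_torque'],T[:,0],'yaw',np.degrees(np.arctan2(T[1,0],T[0,0])));a=-.2047+0;y=np.array([-np.sin(.2047),np.cos(.2047),0]);print('rack y in tool',T.T@y,'force along', m['force']@y)"
```

```text
t: 3.8
tcp_pos: [0.4267, -0.3206, 0.0584]
tool_rot: [-0.083, 0.703, -0.702, 0.08]
force: [-10.2, -3.6, 5.6]
finger_gap: 0.147
[-0.60422146  1.53415756 -1.17253985] [-0.97350093 -0.22866339  0.00299811] yaw -166.7815465441142
rack y in tool [-0.02600249  0.002112   -0.99965965] force along -1.4183276712140147
```

The knob is at its free end stop. Now sliding, which is the tool's -z direction: first 4 cm, then slower while watching the force.

```bash
python3 -m jog '[[[0.1,0,0],0.02],[[0.1,0,-0.3],0.02],[[0.1,0,-0.6],0.02],[[0.1,0,-0.9],0.02],[[0.1,0,-1.2],0.02],[[0.1,0,-1.6],0.02],[[0.1,0,-2],0.02],[[0.1,0,-2.4],0.02],[[0,0,-2.8],0.02],[[0,0,-3.2],0.02],[[0,0,-3.6],0.02],[[0,0,-4],0.02],[[0,0,-4],0.02]]'; cat > st.py <<'E'
from h import *
m=manip.sense();T=R.from_quat(m['tool_rot']).as_matrix()
y=np.array([-np.sin(.2047),np.cos(.2047),0]);x=np.array([y[1],-y[0],0]);d=m['tcp_pos']-[.4267,-.3206,.0584]
print('travelled mm',d@y*1e3,'lat',d@x*1e3,'Fy',m['force']@y,'Fx',m['force']@x,'tz',m['ft_torque'],'yaw',np.degrees(np.arctan2(T[1,0],T[0,0])))
E
python3 st.py
```

```text
t: 4.88
tcp_pos: [0.4187, -0.2814, 0.0584]
tool_rot: [-0.075, 0.703, -0.703, 0.075]
force: [-5.3, -1.3, 3.9]
finger_gap: 0.147
travelled mm 40.023822262516425 lat 0.18618907357471734 Fy -0.22945524885354582 Fx -5.449721256989431 tz [-0.16220791  0.77234445 -0.56546953] yaw -167.82770855287353
```

```bash
python3 -m jog '[[[0,0,-0.3],0],[[0,0,-0.6],0],[[0,0,-0.9],0],[[0,0,-1.2],0],[[0,0,-1.4],0],[[0,0,-1.6],0]]';python3 st.py; python3 -m jog '[[[0,0,-0.1],0],[[0,0,-0.2],0],[[0,0,-0.3],0]]';python3 st.py;
```

```text
t: 5.38
tcp_pos: [0.416, -0.2674, 0.0584]
tool_rot: [0.075, -0.702, 0.704, -0.075]
force: [-6.3, -5.1, 2.7]
finger_gap: 0.148
travelled mm 54.26865955661239 lat 0.3650113874176375 Fy -3.7046679040181103 Fx -7.207094243384502 tz [-0.77343218  0.90187764 -0.60453592] yaw -167.82120168246846
t: 5.63
tcp_pos: [0.4155, -0.2646, 0.0585]
tool_rot: [0.075, -0.702, 0.704, -0.075]
force: [-6.5, -6.4, 2.8]
finger_gap: 0.154
travelled mm 57.121649696403956 lat 0.414497174669841 Fy -4.962269422328566 Fx -7.670305941732361 tz [-0.86918482  1.0238759  -0.65282777] yaw -167.8153304273597
```

```bash
for i in 1 2; do python3 -m jog '[[[0,0,-0.1],0],[[0,0,-0.2],0]]' >/dev/null;python3 st.py;done; for i in 1 2; do python3 -m jog '[[[0,0,-0.1],0],[[0,0,-0.1],0]]'|grep gap;python3 st.py;done
```

```text
travelled mm 58.01801656117393 lat 0.4671587565931399 Fy -9.439027099509477 Fx -9.803953444001818 tz [-1.48451453  1.26931337 -0.66594286] yaw -167.78592493272575
travelled mm 58.14459959565225 lat 0.5400505326878325 Fy -12.638107562953664 Fx -12.162824904734768 tz [-2.20499787  1.57380162 -0.72720437] yaw -167.74493481553546
finger_gap: 0.148
travelled mm 58.20532614401132 lat 0.5428133918074115 Fy -14.241707312866836 Fx -12.218658349687775 tz [-2.11412338  1.58777181 -0.68244265] yaw -167.74590430523253
finger_gap: 0.149
travelled mm 58.25348765234224 lat 0.5847789287781037 Fy -15.542047284351412 Fx -13.75673791336273 tz [-2.40580869  1.82123351 -0.72185459] yaw -167.73736845095615
```

```bash
python3 -m jog '[[[0,0,-0.2],0],[[0,0,-0.3],0],[[0,0,-0.3],0]]'|grep gap;python3 st.py;python3 -m jog '[[[0,0,-0.2],0],[[0,0,-0.3],0],[[0,0,-0.3],0],[[0,0,-0.3],0]]'|grep gap;python3 st.py
```

```text
finger_gap: 0.152
travelled mm 58.41374864438368 lat 0.6789347606111105 Fy -21.67002959441494 Fx -17.052662429776035 tz [-3.46113422  2.21873051 -0.72465051] yaw -167.69248487819866
finger_gap: 0.147
travelled mm 58.62869949532386 lat 0.7644254061808626 Fy -28.40412557004879 Fx -21.553519475627557 tz [-4.58619612  2.75712157 -0.83302825] yaw -167.66000981801855
```

```bash
python3 - <<'E'
from h import *
a=snap('top');b=snap('scene')
A=cv2.resize(a['frame'][150:270,290:440],None,fx=4,fy=4,interpolation=2)
B=cv2.resize(b['frame'][150:270,290:340],None,fx=4,fy=4,interpolation=2)
cv2.imwrite('pics/c2.png',np.hstack([A,B])[:,:,::-1])
E
```

```text
(no output)
```

View pics/c2.png

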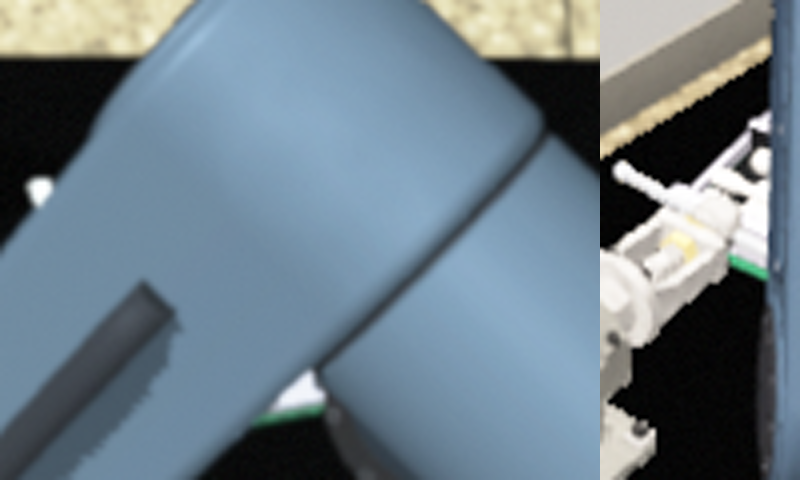

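Resistance is now firm: the force rose from 9 to 28 N over 0.6 mm, well beyond the 12 N scrub, so the row is closed. The picture shows only the arm and a bit of the rail. I'll ease to a moderate push and lock.

```bash
python3 -m jog '[[[0.3,0,0.3],0],[[0.3,0,0.3],0.12],[[0.3,0,0.3],0.24],[[0.3,0,0.3],0.36],[[0.3,0,0.3],0.48],[[0.3,0,0.3],0.6],[[0.3,0,0.3],0.7]]';python3 st.py
```

```text
t: 7.57
tcp_pos: [0.4154, -0.2622, 0.0585]
tool_rot: [-0.176, -0.682, 0.69, 0.167]
force: [1.9, -14.0, -8.8]
finger_gap: 0.151
travelled mm 59.4283632914599 lat 0.8023862591920716 Fy -14.125979453067918 Fx -1.024672522580325 tz [-1.69383235  0.11744883  0.19123849] yaw 151.99156154753967
```

```bash
python3 -m jog '[[[0,0,0],0.12],[[0,0,0],0.24],[[0,0,0],0.36],[[0,0,0],0.48],[[0,0,0],0.6],[[0,0,0],0.7],[[0,0,0],0.74],[[0,0,0],0.74],[[0,0,0],0.74]]';python3 st.py
```

```text
t: 8.32
tcp_pos: [0.4164, -0.2615, 0.0587]
tool_rot: [-0.411, -0.578, 0.581, 0.399]
force: [4.7, -10.3, -8.2]
finger_gap: 0.153
travelled mm 59.966728291466715 lat 1.8848945510877784 Fy -11.048590844167027 Fx 2.5142359212939964 tz [-1.15629523 -0.54739425  0.63979745] yaw 110.03644681553945
```

```bash
python3 -m jog '[[[0,0,0],0.04],[[0,0,0],0.08],[[0,0,0],0.08]]';python3 st.py
```

```text
t: 8.57
tcp_pos: [0.416, -0.2607, 0.0588]
tool_rot: [-0.433, -0.562, 0.565, 0.422]
force: [5.7, -8.6, -5.7]
finger_gap: 0.147
travelled mm 60.78267196040698 lat 1.7136507985679974 Fy -9.544077297976743 Fx 3.860715876754899 tz [-0.8282318  -0.63591986  1.25376155] yaw 105.63266157200593
```

The hard end is reached: torque jumped to 1.25 N m while the tool began to slip past it. Relieve, release, lift and retreat.

```bash
python3 -m jog '[[[-0.2,0,0],0],[[-0.4,0,0],-0.04],[[-0.4,0,0],-0.06]]'; python3 st.py; python3 -m jog '[[[0,0,0],0],[[0,0,0],0],[[0,0,0],0],[[0,0,0],0],[[0,0,0],0]]' 4.5; python3 -m jog '[[[0,-1,0],0],[[0,-3,0],0],[[0,-6,0],0],[[0,-9,0],0],[[0,-12,0],0],[[-4,-15,0],0],[[-8,-16,0],0],[[-12,-16,0],0],[[-16,-16,0],0],[[-20,-16,0],0],[[-24,-16,0],0],[[-28,-16,0],0],[[-28,-16,0],0]]'; python3 - <<'E'
from h import *
a=snap('top');b=snap('scene')
A=cv2.resize(a['frame'][150:270,290:440],None,fx=4,fy=4,interpolation=2)
B=cv2.resize(b['frame'][150:270,310:360],None,fx=4,fy=4,interpolation=2)
cv2.imwrite('pics/c3.png',np.hstack([A,B])[:,:,::-1])
E
```

```text
t: 8.82
tcp_pos: [0.4162, -0.2615, 0.0587]
tool_rot: [-0.414, -0.575, 0.576, 0.407]
force: [8.4, 0.8, -3.3]
finger_gap: 0.145
travelled mm 60.018164017733156 lat 1.7582709835989607 Fy -0.9022192987960649 Fx 8.431133701946628 tz [ 0.19747158 -1.17984178  0.86354135] yaw 109.01434290612474
t: 9.23
tcp_pos: [0.4118, -0.2587, 0.0575]
tool_rot: [0.412, 0.574, -0.574, -0.413]
force: [0.3, 0.0, 0.7]
finger_gap: 0.527
t: 10.32
tcp_pos: [0.5025, -0.5321, 0.2171]
tool_rot: [-0.416, -0.572, 0.575, 0.411]
force: [0.1, -1.5, 0.7]
finger_gap: 0.523
```

View pics/c3.png

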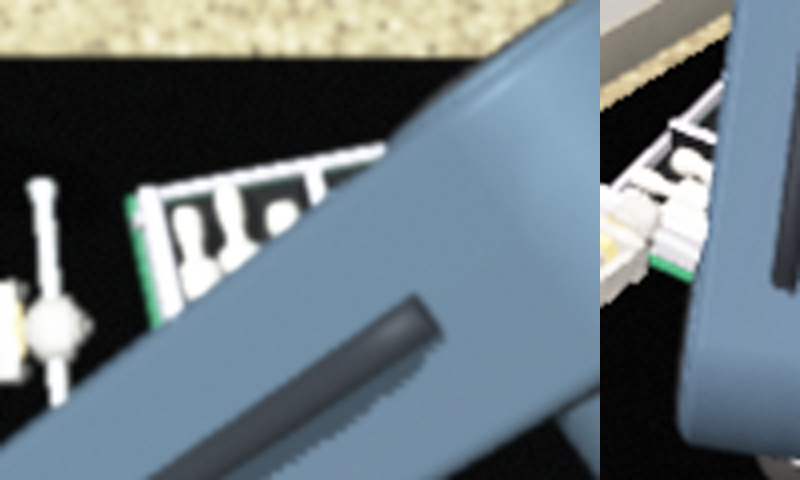

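The three weights still lie in the tray and the plate now stands close to them, but the arm hides the knob. I'll move it clear.

```bash
python3 -m jog '[[[4.9,-1.5,24.3],0],[[4.9,-1.5,24.3],0],[[4.9,-1.5,24.3],0],[[4.9,-1.5,24.3],0],[[4.9,-1.5,24.3],0],[[4.9,-1.5,24.3],0],[[4.9,-1.5,24.3],0],[[4.9,-1.5,24.3],0],[[4.9,-1.5,24.3],0]]'; python3 - <<'E'
from h import *
a=snap('top'); save(a,'c4.png',(310,170,440,265),6); save(a,'f4.png')
E
```

```text
t: 11.17
tcp_pos: [0.2561, -0.554, 0.2329]
tool_rot: [0.412, 0.575, -0.574, -0.412]
force: [0.3, 0.1, 1.1]
finger_gap: 0.526
```

View pics/c4.png

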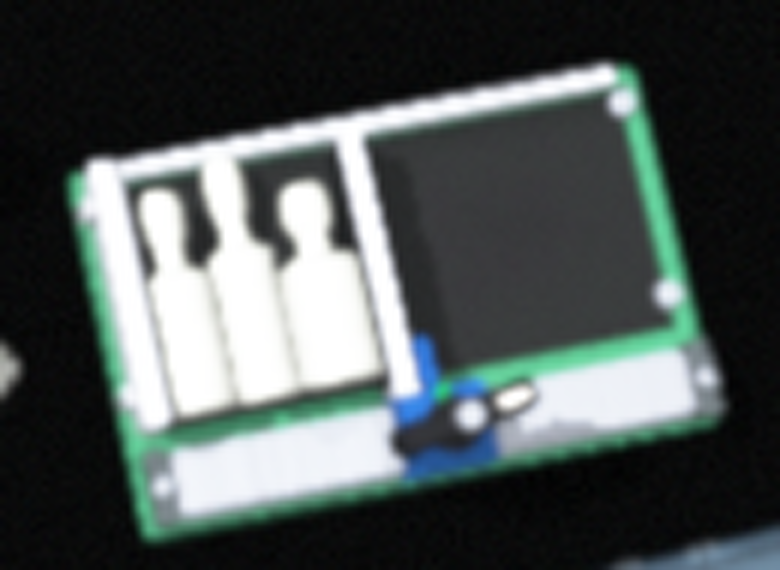

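The crop shows the row closed up between the fixed stop and the plate. The knob hub is at (470,414) with the wing from (398,445) to (537,390). Checking the angle and the travel numerically, and viewing the full frame for the bystanders.

```bash
python3 - <<'E'
import re
t=open('est.py').read().replace('[[608,386],[535,418],[678,355]]','[[470,414],[398,445],[537,390]]'); exec(t)
w=k[2]-k[1]; print('knob angle',np.arctan2(-w[1],w[0]),'before',np.arctan2(.06637,.01326),'moved mm',(k[0]-[-.0642,-.0615])*1e3)
# edges (rack y): plate left face top at z~.048, fixed stop
E
```

```text
rack [ 0.47944167 -0.24676236  0.20465932] res mm [-0.9  0.3  1.3 -1.1 -0.7  1.1  0.3 -0.3]
knob,ends [[ 0.41744898 -0.26086372]
 [ 0.40453361 -0.23007121]
 [ 0.42747963 -0.28965924]]
wing mid [ 0.41600662 -0.25986522] len 0.06385336335172712 dir deg -68.93941470284132
knob in rack [[-0.06356478 -0.00120807]
 [-0.06995255  0.03156664]
 [-0.05959569 -0.03144119]]
tool->knob(z.1) cm [ 22.62263862  13.27490429 -24.5999362 ]
knob angle 1.4078790860509576 before 1.3736036008212873 moved mm [ 0.63521664 60.29193279]
```

View pics/f4.png

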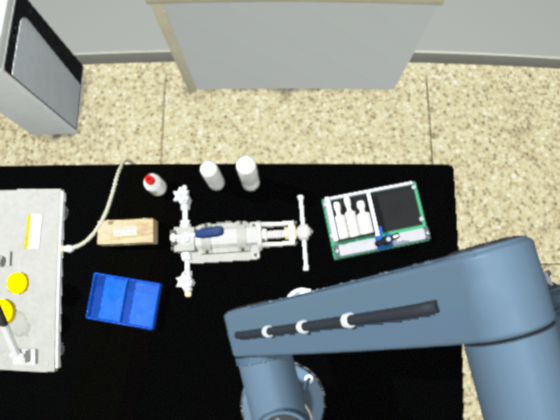

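The bottle and both sleeves are upright where they were. The knob measures about 1.41 rad and the stop has moved about 60 mm, with the weights lying in the rack. Handing in.

```bash
python3 -c "from station import workorder; print(workorder.sign_off())"
```

```text
the job is handed in; nothing more can be done
None
```

The stop is closed up against the row and the knob is locked fully clockwise; I handed the job in at about 11 s of the 38 s limit. No verdict was reported.

**What I did:** I gripped the wing and turned it anticlockwise to its free end. I slid the stop towards the fixed end until the push rose from about 9 to 28 N over 0.6 mm, well above the 12 N of scrubbing. I then locked the knob with 10–14 N of push still on the stop, drove it against its hard end (torque rose to about 1.25 N m), let go and moved the arm away.

**Last checks, from the top camera:**
- **Knob:** it measures about 1.41 rad, against 1.40 for fully tight.
- **Row:** all three weights lie in the tray with no gap visible between the stops.
- **Bystanders:** the oil bottle and both sleeves are upright where they were.

**Less certain:**
- **Camera views:** the arm blocked both cameras during the slide and locking, so that part went by force and measured pose.
- **Stop travel:** my first rough estimate was 62.5 mm. The tool pose gave 58.6 mm at full push, before locking, and the camera gave 60.3 mm afterwards. These agree only to the few millimetres the measurements allow, so the claim of no play rests on the force rise.

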